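# Uncover the V-block and press a tube into it for tacking

## Robot

A 6-joint arm with a two-finger parallel gripper is mounted at the origin on the work surface. World frame = base frame: x ahead of the robot, y to its left, z up, the work surface at z = 0. Lengths are in mm, angles in rad, forces in N, time in s.
With the tool pointing down it reaches from about 350 to 975 mm from the base axis. Payload 7.1 kg.
Tool frame: the origin (TCP) lies between the finger pads; the fingertips stand 17 mm ahead of it and the grasp point (between the pads) lies 2 mm behind it; z points along the fingers, y is the line along which they close (so a half turn about z gives the same grasp; the last joint's range is limited). The gripper opens to 88 mm and grips with 3 to 60 N. Pads are 20 mm wide; open, the fingers measure 115 mm over their backs; the gripper's body (75 mm by 178 mm) begins 61 mm behind the grasp point.
Start: joints at [1.152, 0.423, 1.63, -0, 1.089, -0.019], TCP at [243.239, 575.708, 239.675] pointing down, gripper open.
Joint ranges: [-3, 3], [-0.9, 2.11], [0.09, 2.58], [-1.31, 4.45], [0.11, 2.69], [-2.54, 2.54]. Speed limits (rad/s): [2.39, 2.39, 3.01, 3.14, 3.14, 3.14].

## Interface

Orientations are given as a rotation vector (axis times angle).
In Python, from workcell import ctrl gives the robot as it stands.
- The arm moves only by the shell command python3 jog.py 'ROWS' [OPENING]. ROWS is a JSON list of rows, 1 to 5 of them, each an object with the fields dx, dy, dz (the shift in units of 25 mm), wx, wy, wz (a rotation vector in units of 0.2 rad); a field left out counts as zero; each row shifts and turns the commanded pose from where the row before left it, along the tool's axes as they then stand; what a row does not reach is not made up. A row lasts 1/12 s, in which the tool goes at most 41.7 mm and 0.125 rad, less where a joint would pass 70% of its speed; a pose out of reach is approached as far as the arm can. OPENING is the finger opening in mm, set as the command begins (- or left out keeps the last). The fingers move at their own pace and stop on an object; the grip force is fixed at half the most. Time passes only in rows, so rows that do not move let the fingers close. It prints the time, the measured TCP pose, the force, the opening and the grip force at its end. Input that does not fit is refused with a message, and nothing moves.
- ctrl.get_obs(): the state, without advancing time (a new reading comes with each control period).
- ctrl.get_image(name): name is "scene" or "top"; returns a dict with "img" (420x560x3 uint8, red, green, blue), "fx", "fy", "cx", "cy" (pixels), "R" (3x3) and "t" (3): a world point X has camera coordinates R X + t. Camera axes: x right, y down, z forward; pixel columns grow to the right and rows downward; lengths in mm; the calibration is good to about 2 mm. A picture is of the moment at which its call begins. There is no depth.
- ctrl.close_job(): hands the job in; it is judged then, once.
The state is a dict: "t": time; "qpos": joint angles; "qvel": joint speeds; "joint_torque": joint torques, N m; "ee_pos": TCP position; "orientation": TCP orientation; "ft_force": force on the tool from outside, world axes, zero at the start; "moment": the same for the moment, N m; "width": finger opening in mm; "grasp_force": force on a finger pad.
Only numpy, scipy, OpenCV 4.12 (cv2) and the standard library are available. Lean on these libraries where they do the work, as an engineer would, in place of code of your own. Each camera call takes 0.05 s, during which the arm holds its last target. There are 200 camera calls.

## Task

Take the spatter cover off the V-block and hang it by its loop handle on the hook of the stand. Then lay the steel tube in the V-block, lined up with the V and centred along it, and press it down firmly (about 10 N) so that it bears on both faces of the V. Finish while still holding the tube pressed there (do not let go or back away), with the cover hanging freely on the hook; leave the pliers, tray, hammer and can where they are.

Things in the scene. Friction and masses are not known exactly. Their poses are not given: they have to be found in the camera images.
- vblock: Dark steel V-block fixed to the bench, 76 mm wide (x), 80 mm long (y), 44 mm high. Origin at the centre of its underside, z up. A 90 degree V runs along its y axis, symmetric about its middle; apex line 22 mm above the bench, mouth 44 mm wide at the top, two flat lands 16 mm wide beside it. Covered at the start.
- vface_right: The V's ground face on the block's +x side, sloping 45 degrees, 80 mm long, 31 mm from apex to mouth; fixed in the block. Frame as the V-block's.
- vface_left: The V's ground face on the block's -x side, the mirror image. Frame as the V-block's.
- v_seat (a point): Where the tube's centre lies when it is fully seated and centred: above the middle of the V, 55.9 mm above the bench (so the top of the seated tube is 79.9 mm above the bench). Axes as the V-block's.
- cover: Loose spatter cover (about 180 g) resting on the V-block's top: aluminium plate 88 mm (x) by 92 mm (y) by 3 mm with a rim that hangs 12 mm down around the block with 3 to 5 mm play, and a round-bar loop handle on top. Origin at the centre of the plate's underside (44 mm above the bench at the start), z up; the handle stands in its y-z plane. Same both ways round.
- cover_bar (a point): Middle of the handle's top bar: bar 10 mm thick, along the cover's y, axis 63 mm above the plate's underside; its legs are 84 mm apart (centre to centre), so about 74 mm of free bar. The gap under the bar is 55 mm high.
- hook: Fixed hook stand on the bench. Origin on the bench straight below the hook seat. A base plate 140 x 100 mm, 12 mm thick (x from -30 to +110 mm), a post 16 mm thick and 204 mm high at x = +85 mm, and from its top a level rod 8 mm thick that points along the stand's -x. The rod's end turns up: tip at x = -32 mm, its top 220 mm above the bench. A bar can hang on the level rod from x = -20 to +75 mm.
- hook_seat (a point): Top of the level rod of the hook, 204 mm above the bench, straight above the stand's origin: the best place for the handle's bar to hang, across the rod. Axes as the stand's: the rod's free end is towards -x.
- tube: Loose plain steel tube, 48 mm outside diameter, 110 mm long, 0.2 to 0.33 kg, lying on the chock board. Origin at its centre, on its axis; its own y is the tube's axis (x and z may be rolled any way).
- rest: Fixed plywood chock board 100 mm (x) by 150 mm (y), 8 mm thick, with two 6 mm high ribs along y at 21 mm either side of the middle, between which the tube lies (tube axis 32 mm above the bench). Origin at the centre of its underside.
- pliers: Bystander: loose pliers with orange grips, 185 mm long, lying flat. Origin near the middle.
- tray: Bystander: loose shallow metal tray 130 x 160 x 22 mm with a few thin rods. Origin at the centre of its underside.
- hammer: Bystander: loose hammer lying flat.
- can: Bystander: loose blue can, 52 mm across, 150 mm tall. Origin at the centre of its underside.

How it is judged (in metres and radians):
On the way:
1. the cover hangs freely on the hook (contact force between cover and hook above 0.5 N and contact force between cover and the arm below 0.1 N and contact force between cover and the fingers below 0.1 N and z of cover_bar in the frame of hook_seat above -0.005 m and x of cover_bar in the frame of hook_seat between -0.03 and 0.08 m), for 0.2 s.
At the end, for the whole second after the job is handed in: Tube still, within 3 mm of its seat across and in height, 12 mm along the V and 0.04 rad of its direction; the fingers press it (over 3 N) so that each V face carries over 4 N (weight alone: 1.4 to 2.3 N); the cover hangs by its handle on the hook, untouched (all of step 1 and x of tube in the frame of v_seat between -0.003 and 0.003 m and y of tube in the frame of v_seat between -0.012 and 0.012 m and z of tube in the frame of v_seat between -0.003 and 0.003 m and angle between the y axis of tube and the y axis of vblock, either way round below 0.04 rad and contact force between tube and vface_right above 4 N and contact force between tube and vface_left above 4 N and contact force between the fingers and tube above 3 N and linear speed of tube below 0.02 m/s); the arm keeps its last pose, push and grip.
It fails at once if the pliers are disturbed (moved over 30 mm) (distance of pliers from where it was at the start of the episode above 0.03 m).
It fails at once if the tray is disturbed (moved over 30 mm) (distance of tray from where it was at the start of the episode above 0.03 m).
It fails at once if the hammer is disturbed (moved over 30 mm) (distance of hammer from where it was at the start of the episode above 0.03 m).
It fails at once if the can is disturbed (moved over 30 mm) (distance of can from where it was at the start of the episode above 0.03 m).
It also fails if it takes over 64 s, if anything falls off the work surface, if the arm or the gripper's body presses on something with over 40 N, if the wrist force passes 120 N, or if a joint passes its speed limit or range.

## Working session

There is one attempt and no reset: what is moved stays moved. The work goes in short steps, Python scripts to look and compute and a shell command to move; the robot and the scene stay as the last step left them, time stands still between calls to the robot, and variables do not carry over. Pictures are saved under pics/ and viewed, at most 10 in all, crops included, and the job is handed in when it is done.

```bash
ls; mkdir -p pics; python3 - <<'E'
from workcell import ctrl
import cv2,pickle
d={}
for n in("scene","top"):
    g=ctrl.get_image(n); d[n]=g
    cv2.imwrite(f"pics/{n}0.png",g["img"][:,:,::-1]); print(n,g["fx"],g["fy"],g["cx"],g["cy"],g["R"],g["t"])
pickle.dump(d,open("v0.pkl","wb"))
print(ctrl.get_obs())
E
```

```text
jog.py
pics
workcell.py
scene 471.79416901766825 471.79416901766825 280.4712409253322 212.1161207147772 [[ 0.81366246  0.58111533 -0.01607392]
 [ 0.36792151 -0.53616796 -0.75970895]
 [-0.45009684  0.61223271 -0.65006457]] [-514.34023932 -110.74412246 1344.92333233]
top 472.40575562014936 472.40575562014936 274.05913979024103 211.98189459478735 [[-0.02230843 -0.99974979  0.00163938]
 [-0.99832555  0.02218905 -0.05342049]
 [ 0.05337075 -0.00282836 -0.99857076]] [  26.97070761  602.61786383 1097.33079293]
{'t': 0.1, 'qpos': array([ 1.15197343e+00,  4.23779599e-01,  1.63057640e+00, -2.41783821e-05,
        1.08859728e+00, -1.90025953e-02]), 'qvel': array([ 0.00036346, -0.00252991, -0.00174982,  0.00014612,  0.00174446,
       -0.00056956]), 'joint_torque': array([ 3.31814908e-04, -5.45621502e+01, -2.74325931e+01,  6.46356982e-02,
        1.88657135e-02, -1.97331764e-05]), 'ee_pos': array([243.07881819, 575.29196777, 238.98454383]), 'orientation': array([-6.23789523e-01, -3.07875973e+00,  2.09338101e-03]), 'ft_force': array([-0.01204508,  1.5228347 ,  0.18476944]), 'moment': array([ 0.01939288,  0.02734794, -0.00508397]), 'grasp_force': 0.0, 'width': 87.7303135090161}
```
View pics/scene0.png

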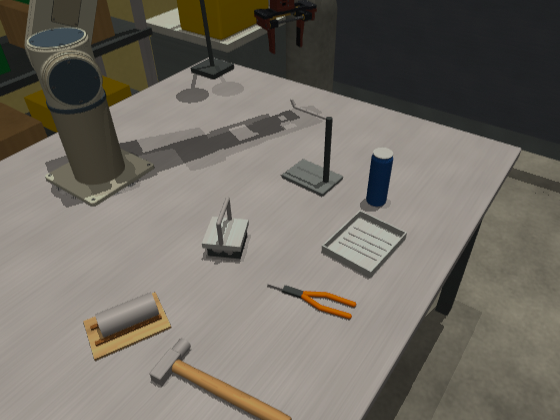

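View pics/top0.png

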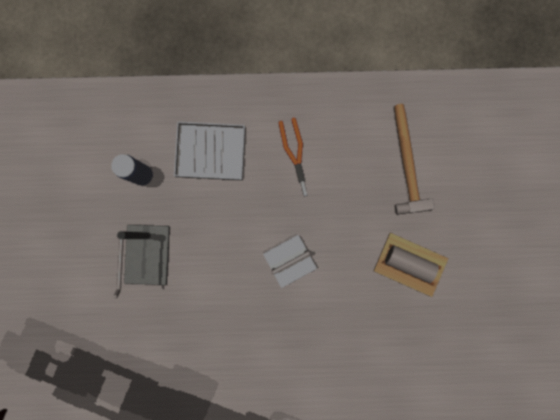

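The scene view shows the cover at (226,235), the hook rod from (328,119) to its tip at (292,101), and the tube at (127,316). In the top view the cover is at (290,260), the hook rod runs from (122,236) to (118,293), and the tube is at (413,265). I'll enlarge these three areas.

```bash
python3 - <<'E'
import pickle,cv2,numpy as np
d=pickle.load(open("v0.pkl","rb"))
def crop(n,u,v):
    c=d[n]["img"][v:v+75,u:u+100,::-1]
    c=cv2.convertScaleAbs(c,alpha=1.5)if n=="top" else c
    c=cv2.resize(c,None,fx=3.9,fy=3.9,interpolation=cv2.INTER_CUBIC)
    cv2.putText(c,f"{u},{v}",(3,14),0,.5,(0,0,255)); return c
m=np.vstack([np.hstack([crop("scene",180,190),crop("top",240,225)]),np.hstack([crop("scene",270,90),crop("top",90,225)])])
cv2.imwrite("pics/m1.png",m);print(m.shape)
E
```

```text
(584, 780, 3)
```

View pics/m1.png

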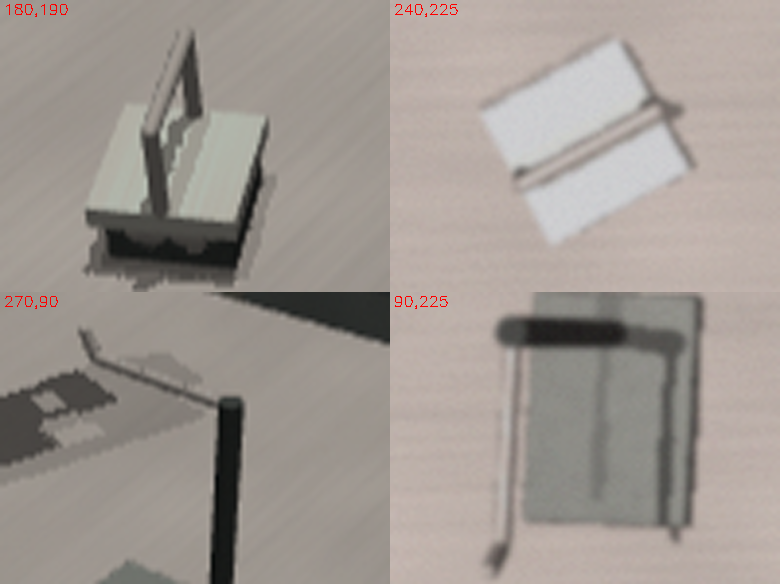

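The crops show the cover bar ends at scene (227.7,198.5) and (218.5,224.4), and at top (307.9,252.7) and (274.4,272.7). The rod goes from the post top to a bend at scene (294,107), and the top view shows it running at u≈120. Next I'll triangulate these and mask the tube, board and plates.

```bash
cat > h.py <<'E'
import numpy as np,cv2
from workcell import ctrl
def P(g): return np.array([[g["fx"],0,g["cx"]],[0,g["fy"],g["cy"]],[0,0,1]])@np.c_[g["R"],g["t"]]
def plane(g,uv,z):
    M=P(g); H=np.c_[M[:,0],M[:,1],M[:,2]*z+M[:,3]]
    return cv2.perspectiveTransform(np.float64(uv).reshape(-1,1,2),np.linalg.inv(H)).reshape(-1,2)
def tri(a,ua,b,ub):
    X=cv2.triangulatePoints(P(a),P(b),np.float64(ua).reshape(-1,2).T,np.float64(ub).reshape(-1,2).T); return (X[:3]/X[3]).T
def proj(g,X):
    x=np.c_[np.reshape(X,(-1,3)),np.ones(np.size(X)//3)]@P(g).T; return x[:,:2]/x[:,2:]
E
python3 - <<'E'
from h import *
import pickle
np.set_printoptions(precision=1,suppress=True)
d=pickle.load(open("v0.pkl","rb"));s,t=d["scene"],d["top"]
X=tri(s,[[227.7,198.5],[218.5,224.4]],t,[[307.9,252.7],[274.4,272.7]]);print("bar",X,X.mean(0),"len",np.linalg.norm(X[0]-X[1]),"ang",np.arctan2(*(X[0]-X[1])[[1,0]]))
c=np.array([[90,108],[228,38],[304,168],[166,245]])/3.9+[240,225]
p=plane(t,c,47);print("plate",p,p.mean(0),np.linalg.norm(p-np.roll(p,1,0),axis=1))
# rod: bend & post end
X=tri(s,[[270+95/3.9,90+66/3.9],[270+230/3.9,90+110/3.9]],t,[[90+114/3.9,225+250/3.9],[90+121/3.9,225+40/3.9]]);print("rod",X)
print("rod@200 top",plane(t,[[90+114/3.9,225+250/3.9],[90+120/3.9,225+60/3.9]],200),"scene",plane(s,[[294.4,106.9],[329,118.5]],204))
# tube, board
for n,g,r in(("scene",s,(270,365,70,185)),("top",t,(220,310,365,460))):
    im=g["img"][r[0]:r[1],r[2]:r[3]];h=cv2.cvtColor(im,cv2.COLOR_RGB2HSV)
    w=np.uint8((h[...,1]>75))*255
    hull=cv2.convexHull(np.vstack(cv2.findContours(w,0,2)[0])); b=cv2.minAreaRect(hull)
    k=cv2.fillConvexPoly(np.zeros_like(w),hull,255); tb=np.uint8((k>0)&(h[...,1]<60)&(h[...,2]>40))*255
    tb=cv2.morphologyEx(tb,2,np.ones((3,3)));cs=max(cv2.findContours(tb,0,2)[0],key=cv2.contourArea);rr=cv2.minAreaRect(cs)
    o=np.array([r[2],r[0]]);print(n,"board",cv2.boxPoints(b)+o,"tube",rr,cv2.boxPoints(rr)+o)
    if n=="top":
        q=plane(g,cv2.boxPoints(b)+o,8);print("board",q,q.mean(0))
    v=im[...,::-1].copy();cv2.drawContours(v,[cs],-1,(0,0,255),1);cv2.drawContours(v,[np.int32(cv2.boxPoints(b))],-1,(0,255,0),1)
    cv2.imwrite(f"pics/t_{n}.png",cv2.resize(v,(390,300)))
cv2.imwrite("pics/m2.png",np.hstack([cv2.imread(f"pics/t_{n}.png") for n in("scene","top")]))
# hook base plate from top, z=12
h=t["img"][215:295,110:180]; 
E
```

```text
bar [[520.2 -44.9 174.6]
 [455.5   9.5  30.4]] [487.9 -17.7 102.5] len 167.11853673045337 ang -0.6991057772900561
plate [[509.   40.8]
 [548.1 -41. ]
 [471.3 -83.4]
 [428.5  -1.8]] [489.2 -21.4] [91.1 90.6 87.7 92.2]
rod [[450.4 319.4 201. ]
 [555.4 314.9 203.4]]
rod@200 top [[449.5 319.1]
 [544.2 315.6]] scene [[454.3 315.7]
 [557.7 314. ]]
scene board [[ 79.3 320.3]
 [157.1 290.8]
 [184.7 363.7]
 [106.9 393.2]] tube ((72.5015869140625, 88.30364990234375), (33.971466064453125, 77.47248840332031), 66.50143432617188) [[100.2 358.2]
 [171.3 327.3]
 [184.8 358.4]
 [113.8 389.3]]
top board [[373.  270.5]
 [389.9 232.4]
 [448.4 258.4]
 [431.5 296.4]] tube ((47.680416107177734, 44.46907424926758), (50.361175537109375, 19.39311408996582), 23.96249008178711) [[385.7 263.1]
 [393.6 245.4]
 [439.6 265.8]
 [431.8 283.6]]
board [[ 460.2 -216.8]
 [ 548.9 -259.9]
 [ 484.5 -395.9]
 [ 396.3 -352.3]] [ 472.5 -306.2]
```

View pics/m2.png

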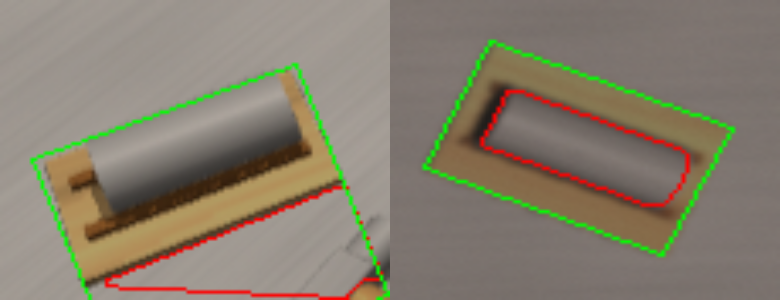

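The masks outline the board in both views. In the top view the tube silhouette is centred at about (412.7,264.5). In the scene view the board box leaked onto the hammer, so I read the tube corners from the crop, which puts the centre at (128,315.4). I had also swapped the bar ends between views, so I'll fix that.

```bash
python3 - <<'E'
from h import *
import pickle
np.set_printoptions(precision=3,suppress=True)
d=pickle.load(open("v0.pkl","rb"));s,t=d["scene"],d["top"]
X=tri(s,[[227.7,198.5],[218.5,224.4]],t,[[274.4,272.7],[307.9,252.7]]);print("bar",X,X.mean(0),"len",np.linalg.norm(X[0]-X[1]),"ang",np.arctan2(*(X[0]-X[1])[[1,0]]))
print("tube",tri(s,[[128,315.4]],t,[[412.7,264.5]]))
a=plane(t,[[(385.7+393.6)/2,254.25],[435.7,274.7]],35);print("tube axis",a,a.mean(0),np.arctan2(*(a[1]-a[0])[::-1]))
# hook base, top view: green-grey plate mask
im=cv2.GaussianBlur(t["img"],(3,3),0)[215:300,100:185];h=cv2.cvtColor(im,cv2.COLOR_RGB2HSV).astype(int);i=im.astype(int)
m=np.uint8((i[...,1]-i[...,0]>-1)&(i[...,2]>0))*255; m=cv2.morphologyEx(m,2,np.ones((3,3)))
c=max(cv2.findContours(m,0,2)[0],key=cv2.contourArea);b=cv2.boxPoints(cv2.minAreaRect(c))+[100,215]
q=plane(t,b,12);print("base px",b,"q",q,q.mean(0),np.linalg.norm(q-np.roll(q,1,0),axis=1))
print(proj(t,[[475,318,204]]),np.median(i[30:60,30:60],axis=(0,1)))
pl=plane(t,[[132,157],[124,157]],[0][0]);
# tip: scene (81,332)->; top
print("tip",tri(s,[[270+84/3.9,90+39/3.9]],t,[[90+100/3.9,225+268/3.9]]))
E
```

```text
bar [[470.074  18.061 109.749]
 [509.619 -56.376 106.08 ]] [489.846 -19.157 107.915] len 84.36962844057972 ang 2.059138739530419
tube [[ 476.022 -301.609   31.116]]
tube axis [[ 498.518 -250.789]
 [ 449.258 -355.141]] [ 473.888 -302.965] -2.0118403548209094
base px [[147. 263.]
 [159. 263.]
 [159. 275.]
 [147. 275.]] q [[489.842 314.851]
 [489.211 286.658]
 [461.157 286.919]
 [461.789 315.074]] [475.5   300.875] [28.054 28.2   28.055 28.162]
[[119.067 276.082]] [93. 93. 89.]
tip [[442.603 320.041 218.057]]
```

Results against the given sizes:
- **Bar:** middle at (490,-19,108), length 84, so it checks out. Yaw is about 2.04.
- **Tube:** (474.5,-302.5,31), axis at 1.13 rad.
- **Hook:** tip at z=218, rod at z=201–203, seat at about (475,318,204).

A delta helper will turn world targets into tool-axis steps. The first move is to the cover, with a grip 20 mm off the bar's middle so the rod can cross beside the fingers.

Careful with the scale: shifts go in units of 25 mm and turns go in units of 0.2 rad. That gives: 0.116 rad is 0.58.

```bash
cat > delta.py <<'E'
# usage: delta.py x y z closing_angle -> remaining rz, then dx dy dz in tool axes after the turn
import sys,numpy as np
from scipy.spatial.transform import Rotation as Ro
from workcell import ctrl
o=ctrl.get_obs();x,y,z,a=map(float,sys.argv[1:5])
R=Ro.from_rotvec(o["orientation"]).as_matrix();c=np.arctan2(R[1,1],R[0,1]);rz=(c-a+np.pi/2)%np.pi-np.pi/2
d=np.array([x,y,z])-o["ee_pos"];R2=R@Ro.from_rotvec([0,0,rz]).as_matrix()
print("t%.2f pos"%o["t"],o["ee_pos"].round(1),"close %.3f tilt %.3f"%(c,np.arccos(-R[2,2])),"rz %.3f"%rz,"d_after",(R2.T@d).round(1),"d_now",(R.T@d).round(1),"F",o["ft_force"].round(1))
E
python3 delta.py 480.7 -1.4 150 0.474
python3 jog.py '[{"wz":0.58},{"wz":0.58},{"wz":0.58},{"wz":0.58},{"wz":0.58}]' 88
python3 jog.py '[{"wz":0.58},{"dx":-1.24,"dy":-0.104},{"dx":-1.24,"dy":-0.104},{"dx":-1.24,"dy":-0.104},{"dx":-1.24,"dy":-0.104}]'
python3 delta.py 480.7 -1.4 150 0.474
```

```text
t0.10 pos [243.1 575.3 239. ] close 1.171 tilt 0.001 rz 0.697 d_after [-621.5  -51.7   89.6] d_now [-443.4 -438.6   89.6] F [-0.   1.5  0.2]
t: 0.52
ee_pos: [243.1, 575.4, 239.2]
orientation: [1.486, 2.768, -0.001]
ft_force: [-0.0, 0.1, -0.4]
width: 88.0
grasp_force: 0.0
t: 0.93
ee_pos: [290.7, 459.3, 239.2]
orientation: [1.635, 2.682, -0.001]
ft_force: [0.3, 0.2, 1.0]
width: 87.7
grasp_force: 0.0
t0.93 pos [290.7 459.3 239.2] close 0.476 tilt 0.001 rz 0.002 d_after [-496.6  -41.2   89.5] d_now [-496.5  -42.    89.5] F [0.3 0.2 1. ]
```

```bash

python3 jog.py '[{"dx":-1.32,"dy":-0.104},{"dx":-1.32,"dy":-0.104},{"dx":-1.32,"dy":-0.104},{"dx":-1.32,"dy":-0.104},{"dx":-1.32,"dy":-0.104}]' >/dev/null
python3 jog.py '[{"dx":-1.32,"dy":-0.104},{"dx":-1.32,"dy":-0.104},{"dx":-1.32,"dy":-0.104},{"dx":-1.32,"dy":-0.104},{"dx":-1.32,"dy":-0.104}]' >/dev/null
python3 jog.py '[{"dx":-1.32,"dy":-0.104},{"dx":-1.32,"dy":-0.104,"dz":0.4},{"dx":-1.32,"dy":-0.104,"dz":0.8},{"dx":-1.2,"dy":-0.104,"dz":0.8},{}]' 
python3 delta.py 480.7 -1.4 150 0.474
```

```text
t: 2.18
ee_pos: [468.0, 32.1, 186.8]
orientation: [-1.64, -2.677, 0.005]
ft_force: [-0.6, -0.6, -1.2]
width: 87.9
grasp_force: 0.0
t2.18 pos [468.   32.1 186.8] close 0.472 tilt 0.004 rz -0.002 d_after [-35.6  -3.8  36.7] d_now [-35.6  -3.7  36.7] F [-0.6 -0.6 -1.2]
```

```bash

python3 jog.py '[{"dx":-0.72,"dy":-0.08,"dz":0.48},{"dx":-0.704,"dy":-0.072,"dz":0.48},{"dz":0.52},{},{}]' >/dev/null
python3 delta.py 480.7 -1.4 105 0.474
python3 - <<'E'
from h import *
np.set_printoptions(precision=1,suppress=True)
o=ctrl.get_obs();I=[]
for n in("scene","top"):
    g=ctrl.get_image(n);uv=proj(g,[480.7,-1.4,107])[0];u,v=(uv-[50,45]).astype(int)
    c=cv2.resize(g["img"][v:v+75,u:u+100,::-1],None,fx=3.9,fy=3.9,interpolation=2)
    cv2.circle(c,tuple(((uv-[u,v])*3.9).astype(int)),4,(0,0,255),1);I.append(c)
cv2.imwrite("pics/g1.png",np.hstack(I))
E
```

```text
t2.60 pos [480.4   2.7 152.3] close 0.475 tilt 0.002 rz 0.001 d_after [-3.8 -1.6 47.3] d_now [-3.8 -1.6 47.3] F [ 0.7 -0.8  0.6]
```

View pics/g1.png

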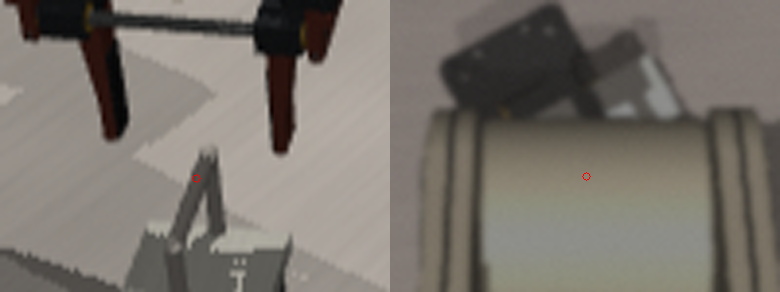

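The scene view shows the open fingers straddling the handle, and the grip mark at (196,178) in the crop lies on the bar. The arm hides the cover in the top view. I'll go down, close and lift a little.

```bash

python3 jog.py '[{"dx":-0.152,"dy":-0.064,"dz":0.48},{"dz":0.48},{"dz":0.48},{"dz":0.452},{}]' >/dev/null
python3 delta.py 480.7 -1.4 105 0.474
python3 jog.py '[{},{},{},{},{}]' 0 >/dev/null
python3 jog.py '[{},{},{},{},{}]' 
python3 jog.py '[{"dz":-0.2},{"dz":-0.4},{"dz":-0.6},{"dz":-0.6},{}]' 
python3 delta.py 480.7 -1.4 105 0.474
```

```text
t3.12 pos [480.7  -1.1 104.7] close 0.476 tilt 0.002 rz 0.002 d_after [-0.3 -0.1 -0.3] d_now [-0.3 -0.1 -0.3] F [-0.8  0.   0. ]
t: 3.95
ee_pos: [481.5, -1.7, 105.4]
orientation: [1.636, 2.682, -0.0]
ft_force: [-0.9, 0.1, -0.2]
width: 24.6
grasp_force: 0.0
t: 4.37
ee_pos: [483.1, -1.7, 153.2]
orientation: [1.634, 2.678, 0.003]
ft_force: [1.0, 0.2, -2.1]
width: 9.2
grasp_force: 30.0
t4.37 pos [483.1  -1.7 153.2] close 0.475 tilt 0.004 rz 0.001 d_after [ 1.5 -2.2 48.2] d_now [ 1.5 -2.2 48.2] F [ 1.   0.2 -2.1]
```

The fingers were still closing when the lift began, so I need to see where the bar sits in the grip.

```bash

python3 jog.py '[{"dz":-0.8},{"dz":-0.8},{},{},{}]' 
python3 - <<'E'
from h import *
o=ctrl.get_obs();g=ctrl.get_image("scene");uv=proj(g,o["ee_pos"])[0];u,v=(uv-[60,50]).astype(int)
c=cv2.resize(g["img"][v:v+100,u:u+130,::-1],None,fx=6,fy=6,interpolation=2);print(u,v,uv)
import pickle;pickle.dump(g,open("g2.pkl","wb"))
cv2.imwrite("pics/g2.png",c)
E
```

```text
t: 4.78
ee_pos: [480.9, -1.7, 189.6]
orientation: [-1.636, -2.681, 0.001]
ft_force: [-0.1, 0.3, -1.6]
width: 8.8
grasp_force: 30.0
160 125 [220.76295909 175.96321775]
```

View pics/g2.png

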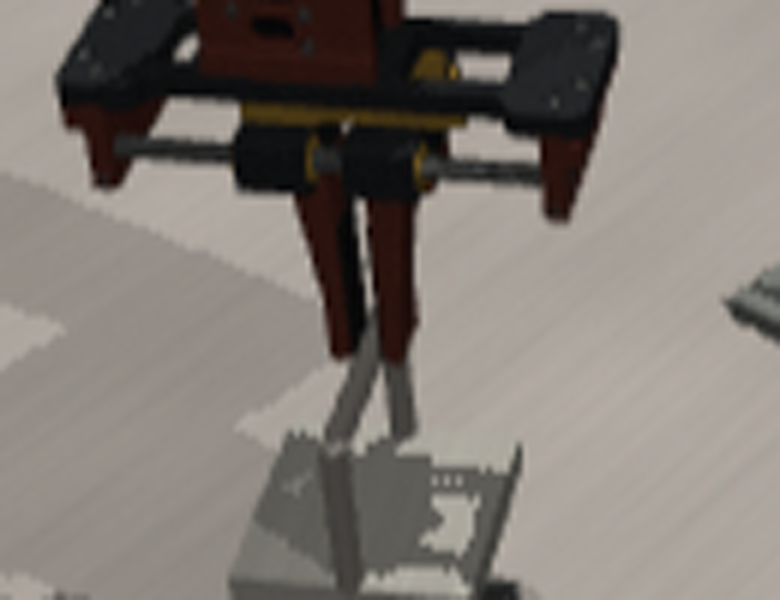

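The cover hangs from the closed fingers and is level across the grip. The near bar corner shows at crop (335,440), which is pixel (215.8,198.3). I'll work out the bar's height in the hand from this corner.

```bash
python3 - <<'E'
from h import *
import pickle
g=pickle.load(open("g2.pkl","rb"))
for z in(160,170,175,180,185,190,195):print(z,proj(g,[509.2,-56.8,z])[0].round(1),plane(g,[[215.8,198.3]],z).round(0))
print(proj(g,[480.9-10,-1.7+19,187])[0])
E
```

```text
160 [215.  205.1] [[496. -39.]]
170 [214.5 201.4] [[505. -48.]]
175 [214.2 199.5] [[509. -52.]]
180 [213.9 197.6] [[514. -56.]]
185 [213.7 195.7] [[518. -61.]]
190 [213.4 193.7] [[523. -65.]]
195 [213.1 191.8] [[528. -70.]]
[223.1640205  171.10836021]
```

The bar sits about 11 mm below the TCP, just above the fingertips, and the grip is firm. For threading, the TCP goes to z=248 so the bar underside is at about 232, above the 220 mm tip. Next is the approach point ahead of the hook.

```bash

python3 jog.py '[{"dz":-0.48,"wz":0.515},{"dz":-0.48,"wz":0.515},{"dz":-0.48,"wz":0.515},{"dz":-0.48,"wz":0.515},{"dz":-0.4,"wz":0.515}]' >/dev/null
python3 delta.py 355 343 248 -0.04
```

```text
t5.25 pos [480.9  -1.6 247.7] close -0.045 tilt 0.002 rz -0.005 d_after [ 339.3 -139.6   -0. ] d_now [ 338.6 -141.4   -0. ] F [ 0.2  1.  -1.8]
```

```bash

python3 jog.py '[{"dx":0.56,"dy":-0.28},{"dx":0.88,"dy":-0.4},{"dx":1.12,"dy":-0.48},{"dx":1.12,"dy":-0.48},{"dx":1.12,"dy":-0.48}]' >/dev/null
python3 jog.py '[{"dx":1.12,"dy":-0.48},{"dx":1.12,"dy":-0.48},{"dx":1.12,"dy":-0.48},{"dx":1.12,"dy":-0.48},{"dx":1.12,"dy":-0.48}]' >/dev/null
python3 jog.py '[{"dx":1.12,"dy":-0.44},{"dx":1,"dy":-0.36},{"dx":0.6,"dy":-0.2},{"dx":0.4,"dy":-0.16},{}]' >/dev/null
python3 delta.py 355 343 248 -0.04
python3 - <<'E'
from h import *
o=ctrl.get_obs();I=[]
for n,s in(("scene",(200,40)),("top",(80,235))):
    g=ctrl.get_image(n);u,v=s
    c=cv2.resize(g["img"][v:v+120,u:u+160,::-1],(390,292),interpolation=2);I.append(c)
    import pickle;pickle.dump(g,open(f"a_{n}.pkl","wb"))
cv2.imwrite("pics/g3.png",np.hstack(I))
E
```

```text
t6.50 pos [352.3 342.9 247.3] close -0.038 tilt 0.002 rz 0.002 d_after [ 0.2  2.7 -0.7] d_now [ 0.2  2.7 -0.7] F [ 0.3 -0.8 -1.6]
```

View pics/g3.png

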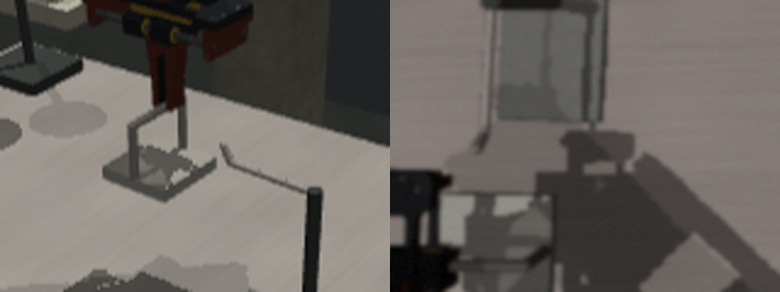

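The scene view shows the cover level, with its handle bar's near corner at crop (133,127). The hook rod runs in the same direction ahead of it. In the top view, the plate's right edge is at u≈147 and its front edge at v≈315. I'll check the bar and plate positions numerically.

```bash
python3 - <<'E'
from h import *
import pickle
s,t=[pickle.load(open(f"a_{n}.pkl","rb")) for n in("scene","top")]
print(plane(t,[[146.9,315],[147.3,345]],176).round(1))
for z in(228,232,236,240):print(z,proj(s,[352,281,z])[0].round(1),plane(s,[[254.6,92.1]],z).round(0))
E
```

```text
[[394.5 272.1]
 [335.5 271.7]]
228 [253.8  93.2] [[350. 287.]]
232 [253.8  91.7] [[355. 281.]]
236 [253.7  90.3] [[360. 274.]]
240 [253.6  88.8] [[365. 268.]]
```

The bar axis is at z≈232 and centred on y≈318, in line with the rod. I'll raise 6 mm for clearance and thread the loop over the rod.

```bash

python3 jog.py '[{"dz":-0.24},{"dx":0.004,"dy":0.48},{"dx":0.016,"dy":0.56},{"dx":0.016,"dy":0.56},{"dx":0.016,"dy":0.56}]' 
python3 jog.py '[{"dx":0.016,"dy":0.56},{"dx":0.016,"dy":0.56},{"dx":0.016,"dy":0.56},{"dx":0.016,"dy":0.56},{"dx":0.016,"dy":0.52}]' 
python3 jog.py '[{},{}]' >/dev/null
python3 delta.py 475 342 253 -0.04
python3 - <<'E'
from h import *
import pickle
I=[]
for n,s in(("scene",(230,60)),("top",(80,205))):
    g=ctrl.get_image(n);u,v=s;pickle.dump(g,open(f"b_{n}.pkl","wb"))
    I.append(cv2.resize(g["img"][v:v+90,u:u+120,::-1],(390,292),interpolation=2))
cv2.imwrite("pics/g4.png",np.hstack(I))
E
```

```text
t: 7.02
ee_pos: [409.4, 340.4, 254.6]
orientation: [2.266, 2.175, 0.001]
ft_force: [0.2, -0.3, -1.5]
width: 9.1
grasp_force: 30.0
t: 7.43
ee_pos: [477.7, 340.0, 254.2]
orientation: [2.266, 2.176, -0.0]
ft_force: [-0.1, -0.8, -1.7]
width: 9.0
grasp_force: 30.0
t7.60 pos [476.6 340.  254. ] close -0.041 tilt 0.001 rz -0.001 d_after [ 2.  -1.6  1. ] d_now [ 2.  -1.6  1. ] F [-0.7 -0.4 -2.2]
```

View pics/g4.png

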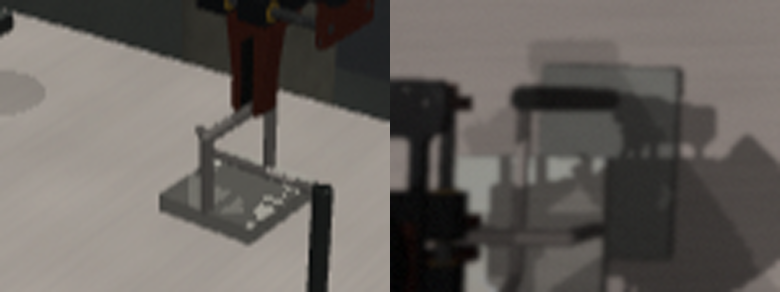

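The loop is threaded. In the scene crop the rod runs from the post at (320,188) back under the bar and through the loop, with no contact force. I'll lower in steps until the rod takes the weight.

```bash

python3 jog.py '[{"dz":0.2},{"dz":0.2},{"dz":0.2},{"dz":0.08},{}]' | grep -E 'pos|force'
python3 jog.py '[{"dz":0.06},{"dz":0.06},{}]' | grep -E 'pos|force'
python3 jog.py '[{"dz":0.06},{"dz":0.06},{}]' | grep -E 'pos|force'
python3 jog.py '[{"dz":0.06},{"dz":0.06},{}]' | grep -E 'pos|force'
```

```text
ee_pos: [475.5, 339.9, 236.5]
ft_force: [-0.2, -0.7, -2.8]
grasp_force: 30.0
ee_pos: [476.1, 340.1, 234.2]
ft_force: [-0.9, -0.1, -1.4]
grasp_force: 30.0
ee_pos: [476.0, 340.0, 231.1]
ft_force: [-1.2, -0.2, -2.1]
grasp_force: 30.0
ee_pos: [476.0, 340.0, 228.0]
ft_force: [-0.7, 0.7, -2.1]
grasp_force: 30.0
```

```bash

for i in 1 2 3; do
python3 jog.py '[{"dz":0.04},{"dz":0.04},{}]' | grep -E 'pos|ft_force'; done
```

```text
ee_pos: [476.0, 340.1, 226.2]
ft_force: [1.0, 0.0, -1.9]
ee_pos: [476.3, 340.3, 224.6]
ft_force: [-0.6, -0.2, 1.2]
ee_pos: [476.4, 340.5, 223.5]
ft_force: [-2.4, -1.5, 9.4]
```

The rod is taking the load. I'll back off 1 mm and open.

```bash

python3 jog.py '[{"dz":-0.04},{}]' | grep -E 'pos|ft_force'
python3 jog.py '[{},{},{},{},{}]' 50
python3 jog.py '[{},{},{}]'
python3 jog.py '[{"dz":-0.32},{"dz":-0.6},{"dz":-0.8},{"dz":-0.8},{"dz":-0.8}]'
python3 - <<'E'
from h import *
import pickle
I=[]
for n,s in(("scene",(230,60)),("top",(80,205))):
    g=ctrl.get_image(n);u,v=s;pickle.dump(g,open(f"c_{n}.pkl","wb"))
    I.append(cv2.resize(g["img"][v:v+90,u:u+120,::-1],(390,292),interpolation=2))
cv2.imwrite("pics/g5.png",np.hstack(I))
E
```

```text
ee_pos: [476.4, 340.3, 224.2]
ft_force: [-1.4, -0.6, 4.8]
t: 10.2
ee_pos: [476.1, 340.1, 223.1]
orientation: [-2.265, -2.177, 0.0]
ft_force: [-0.5, 0.2, -0.4]
width: 38.9
grasp_force: 0.0
t: 10.45
ee_pos: [476.1, 340.1, 223.3]
orientation: [2.265, 2.177, -0.0]
ft_force: [-0.1, 0.0, -1.0]
width: 50.0
grasp_force: 0.0
t: 10.87
ee_pos: [476.1, 340.1, 307.8]
orientation: [2.265, 2.177, 0.0]
ft_force: [0.2, 0.9, 0.1]
width: 49.9
grasp_force: 0.0
```

View pics/g5.png

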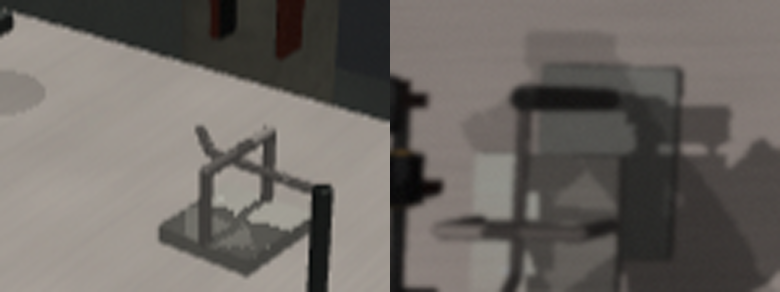

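The cover hangs freely and level: in the scene crop the bar lies across the rod near (235,150), clear of the fingers. Next I move over the tube and open wide.

```bash

python3 jog.py '[{"wz":0.5},{"wz":0.5},{"wz":0.5},{"wz":0.5},{"dx":-0.6,"dy":0.28}]' 88 >/dev/null
python3 jog.py '[{"dx":-1.12,"dy":0.52},{"dx":-1.2,"dy":0.56},{"dx":-1.2,"dy":0.56},{"dx":-1.2,"dy":0.56},{"dx":-1.2,"dy":0.56}]' >/dev/null
python3 jog.py '[{"dx":-1.2,"dy":0.56},{"dx":-1.2,"dy":0.56},{"dx":-1.2,"dy":0.56,"dz":0.4},{"dx":-1.2,"dy":0.56,"dz":0.8},{"dx":-1.2,"dy":0.56,"dz":0.8}]' >/dev/null
python3 jog.py '[{"dx":-1.2,"dy":0.56,"dz":0.8},{"dx":-1.2,"dy":0.56,"dz":0.8},{"dx":-1.2,"dy":0.56,"dz":0.8},{"dx":-1.2,"dy":0.56,"dz":0.8},{"dx":-1.2,"dy":0.56,"dz":0.8}]' >/dev/null
python3 jog.py '[{},{}]' 
python3 delta.py 474.5 -302.5 120 -0.44
python3 - <<'E'
from h import *
import pickle
I=[]
for n,s in(("scene",(175,190)),("top",(235,215))):
    g=ctrl.get_image(n);u,v=s;pickle.dump(g,open(f"d_{n}.pkl","wb"))
    c=cv2.convertScaleAbs(g["img"][v:v+75,u:u+100,::-1],alpha=2)
    I.append(cv2.resize(c,(390,292),interpolation=2))
cv2.imwrite("pics/g6.png",np.hstack(I))
E
```

```text
t: 12.8
ee_pos: [472.5, -172.1, 155.0]
orientation: [-2.652, -1.68, 0.003]
ft_force: [0.1, 0.0, 0.2]
width: 87.9
grasp_force: 0.0
t12.80 pos [ 472.5 -172.1  155. ] close -0.442 tilt 0.003 rz -0.002 d_after [-117.1   57.4   34.8] d_now [-117.    57.6   34.8] F [0.1 0.  0.2]
```

View pics/g6.png

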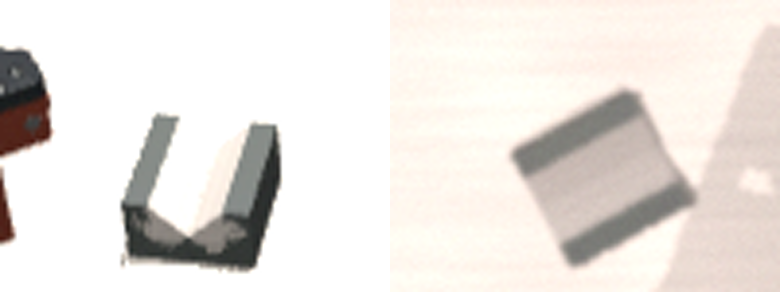

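The uncovered V-block shows clearly. In the top view its dark lands run from crop (512,155)–(630,90) and from (570,262)–(692,195), and the scene view shows both lands and the V. I'll measure the mouth edges at z=44 with averaged profiles in both views.

```bash
python3 - <<'E'
from h import *
import pickle
from scipy.ndimage import map_coordinates as mc
np.set_printoptions(precision=2,suppress=True)
for n in("top","scene"):
    g=pickle.load(open(f"d_{n}.pkl","rb"));im=g["img"].mean(2).astype(float)
    c=np.array([489.5,-20.]);a=2.035
    for it in range(4):
        y=np.array([np.cos(a),np.sin(a)]);x=np.array([y[1],-y[0]])
        def samp(X,Y):
            w=c+X[...,None]*x+Y[...,None]*y;uv=proj(g,np.dstack([w,np.full(X.shape,44.)]))
            return mc(im,[uv[:,1],uv[:,0]],order=1).reshape(X.shape)
        xs=np.arange(-46,46.1,.5);ys=np.arange(-28,28.1,2)
        p=samp(*np.meshgrid(xs,ys));E=[]
        for sgn in(-1,1):
            k=(sgn*xs>14)&(sgn*xs<31);d=np.abs(np.gradient(cv2.GaussianBlur(p,(1,0+5),1.),axis=1)[:,k]);E.append((d**2*xs[k]).sum(1)/(d**2).sum(1))
        E=np.array(E);f=[np.polyfit(ys,e,1) for e in E];mid=(f[0]+f[1])/2
        # along
        yy=np.arange(-55,55.1,.5);q=samp(*np.meshgrid(np.r_[-34:-25,26:35].astype(float),yy)).mean(1);dq=np.gradient(q)
        lo=yy[yy<-25][np.argmax(np.abs(dq[yy<-25]))];hi=yy[yy>25][np.argmax(np.abs(dq[yy>25]))]
        if it<3:c=c+mid[1]*x+(lo+hi)/2*y;a-=mid[0]
    print(n,"c",c,"ang",a,"f",np.array(f),"width",f[1][1]-f[0][1],"ends",lo,hi)
    print(samp(xs[::6],xs[::6]*0).round(0))
E
```

```text
top c [490.53 -18.93] ang 2.0498189757463927 f [[  0.   -22.01]
 [ -0.    22.02]] width 44.0302644162967 ends -41.5 42.0Traceback (most recent call last):
  File "<stdin>", line 23, in <module>
  File "<stdin>", line 11, in samp
    return _nx.concatenate(arrs, 2)
           ~~~~~~~~~~~~~~~^^^^^^^^^
ValueError: all the input array dimensions except for the concatenation axis must match exactly, but along dimension 0, the array at index 0 has size 31 and the array at index 1 has size 1
```

The top view gives a V mouth width of 44.03 mm (it must be 44), centre (490.5,-18.9) and V axis at 2.050 rad. I'll do a quick cross-check with the scene view and move over the tube.

```bash
python3 - <<'E'
from h import *
import pickle
g=pickle.load(open("d_scene.pkl","rb"));p=plane(g,np.array([[216,122],[185.5,212.5]])/3.9+[175,190],44);print(p,p.mean(0),np.arctan2(*(p[0]-p[1])[::-1]))
t=pickle.load(open("d_top.pkl","rb"))
uv=np.array([[180,118],[252,126],[146,210],[225,215]])/3.9+[175,190]
q=np.array([[630+8-390-4,100],[0,0]])
E
python3 jog.py '[{"dx":-0.8,"dy":0.4},{"dx":-1.12,"dy":0.56,"dz":0.24},{"dx":-1.12,"dy":0.56,"dz":0.4},{"dx":-1.04,"dy":0.52,"dz":0.4},{"dx":-0.6,"dy":0.264,"dz":0.36}]' >/dev/null
python3 jog.py '[{},{}]' >/dev/null
python3 delta.py 474.5 -302.5 40 -0.44
python3 - <<'E'
from h import *
g=ctrl.get_image("scene")
u,v=50,215
c=cv2.resize(g["img"][v:v+150,u:u+200,::-1],(780,585),interpolation=2)
cv2.imwrite("pics/g7.png",c)
E
```

```text
[[475.57771401  17.13192328]
 [511.64220344 -52.65310035]] [493.60995872 -17.76058853] 2.047788783186809
t13.48 pos [ 476.8 -300.4  121.8] close -0.439 tilt 0.000 rz 0.001 d_after [-2.9 -1.2 81.8] d_now [-2.9 -1.2 81.8] F [-0.3  0.7  0.5]
```

View pics/g7.png

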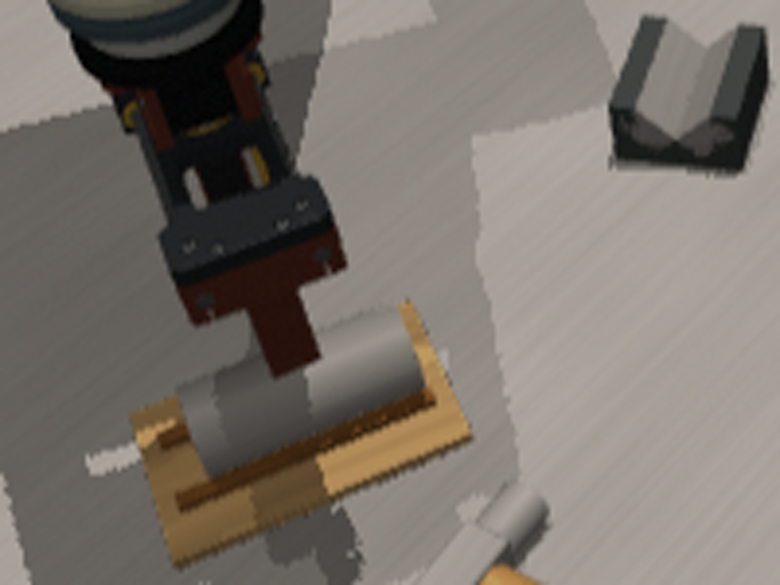

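The fingers are aligned with the tube and the hammer is clear of them. I'll descend, close and wait for the grip force before lifting.

Careful with the scale: shifts go in units of 25 mm and turns go in units of 0.2 rad. That gives: 18 mm is 0.72, 15.5 mm is 0.62.

```bash

python3 jog.py '[{"dx":-0.116,"dy":-0.048,"dz":0.48},{"dz":0.72},{"dz":0.72},{"dz":0.72},{"dz":0.62}]' | grep -E 'pos|ft_'
python3 jog.py '[{},{}]' | grep -E 'pos|ft_'
python3 jog.py '[{},{},{},{},{}]' 35 >/dev/null
python3 jog.py '[{},{},{},{}]'
```

```text
ee_pos: [474.2, -301.8, 39.0]
ft_force: [0.4, 0.5, -0.8]
ee_pos: [473.9, -302.0, 39.4]
ft_force: [-0.6, -0.4, -0.8]
t: 14.87
ee_pos: [474.3, -303.4, 40.1]
orientation: [2.653, 1.683, -0.0]
ft_force: [-1.8, 0.1, 4.2]
width: 47.2
grasp_force: 30.0
```

```bash

python3 jog.py '[{"dz":-0.32},{"dz":-0.6},{"dz":-0.8},{"dz":-0.8},{"dz":-0.8}]' | grep -E 'pos|force|width'
python3 jog.py '[{"dz":-0.68,"wz":-0.5},{"wz":-0.6},{"wz":-0.6},{"wz":-0.6},{"wz":-0.6}]' | grep -E 'pos|force|width'
python3 jog.py '[{"wz":-0.6},{"wz":-0.6},{"wz":-0.5},{},{}]' | grep -E 'pos|force|width'
python3 delta.py 491 -18.7 120 0.479
```

```text
ee_pos: [473.8, -302.9, 123.6]
ft_force: [0.4, 0.0, -2.8]
width: 47.6
grasp_force: 30.0
ee_pos: [474.0, -303.1, 140.1]
ft_force: [0.1, -0.3, -3.2]
width: 47.2
grasp_force: 30.0
ee_pos: [474.1, -303.1, 139.9]
ft_force: [-0.0, 0.7, -2.8]
width: 47.3
grasp_force: 30.0
t16.12 pos [ 474.1 -303.1  139.9] close 0.477 tilt 0.000 rz -0.002 d_after [244.6 146.1  20. ] d_now [244.9 145.6  20. ] F [-0.   0.7 -2.8]
```

The tube is held at about 2.8 N. Now I move it over the V.

```bash

python3 jog.py '[{"dx":0.6,"dy":0.36},{"dx":1,"dy":0.6},{"dx":1.12,"dy":0.664},{"dx":1.12,"dy":0.664},{"dx":1.12,"dy":0.664}]' >/dev/null
python3 jog.py '[{"dx":1.12,"dy":0.664},{"dx":1.12,"dy":0.664},{"dx":1.12,"dy":0.664},{"dx":0.88,"dy":0.52,"dz":0.2},{"dx":0.596,"dy":0.36,"dz":0.4}]' >/dev/null
python3 jog.py '[{},{},{}]' >/dev/null
python3 delta.py 491 -18.7 120 0.479
python3 - <<'E'
from h import *
g=ctrl.get_image("scene")
u,v=155,140
c=cv2.resize(g["img"][v:v+120,u:u+160,::-1],(780,585),interpolation=2)
cv2.imwrite("pics/g8.png",c)
E
```

```text
t17.20 pos [490.5 -19.2 125.1] close 0.479 tilt 0.000 rz -0.000 d_after [0.2 0.7 5.1] d_now [0.2 0.7 5.1] F [-0.1 -0.2 -2.9]
```

View pics/g8.png

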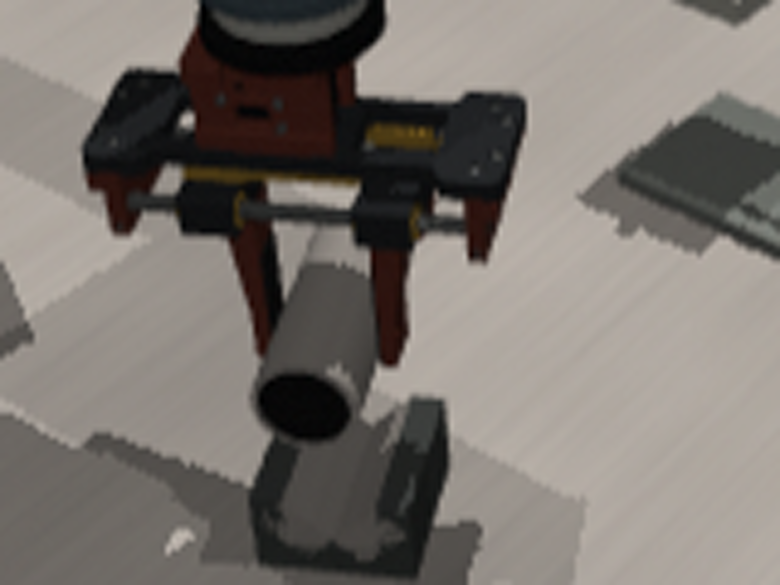

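The tube sits level above the V and lines up with it. Its near end face is centred at crop (303,405), which is pixel (217.2,223.1). Checking this against the robot's pose gives the scene camera's bias.

```bash
python3 - <<'E'
from h import *
g=ctrl.get_image("scene");y=np.array([-.461,.887]);x=np.array([.887,.461])
e=np.array([490.5,-19.2])-55*y
for z in(114,117,120):
    p=plane(g,[[217.2,223.1]],z)[0];print(z,p.round(1),"across",((p-e)@x).round(1),"along",((p-e)@y).round(1),proj(g,[*e,z]).round(1))
E
python3 jog.py '[{"dz":0.6},{"dz":0.6},{"dz":0.48},{"dz":0.32},{}]' | grep -E 'pos|ft_'
python3 delta.py 490.7 -18.8 64 0.479
```

```text
114 [512.  -60.3] across 0.2 along 8.6 [[216.1 225.8]]
117 [514.5 -62.6] across 1.3 along 5.4 [[216.  224.7]]
120 [517. -65.] across 2.4 along 2.1 [[215.8 223.7]]
ee_pos: [489.6, -19.6, 73.8]
ft_force: [-0.2, -1.4, -2.3]
t17.72 pos [489.6 -19.6  73.8] close 0.478 tilt 0.002 rz -0.001 d_after [0.1 1.4 9.8] d_now [0.1 1.4 9.8] F [-0.2 -1.4 -2.3]
```

```bash

python3 jog.py '[{"dy":0.04,"dz":0.08},{"dz":0.08},{},{}]' | grep -E 'pos|ft_'
for i in 1 2 3 4; do python3 jog.py '[{"dz":0.04},{},{}]' | grep -E 'pos|ft_';done
python3 delta.py 491 -18.6 64 0.479
```

```text
ee_pos: [491.6, -18.4, 71.3]
ft_force: [-0.3, -0.7, -2.2]
ee_pos: [491.3, -18.3, 70.0]
ft_force: [0.1, -0.4, -2.1]
ee_pos: [491.2, -18.3, 68.8]
ft_force: [1.0, 0.7, -2.0]
ee_pos: [491.2, -18.4, 67.8]
ft_force: [0.2, 0.0, -3.7]
ee_pos: [491.2, -18.4, 66.8]
ft_force: [0.3, -0.6, -1.5]
t19.05 pos [491.2 -18.4  66.8] close 0.480 tilt 0.000 rz 0.001 d_after [-0.1 -0.3  2.8] d_now [-0.1 -0.3  2.8] F [ 0.3 -0.6 -1.5]
```

```bash

for i in 1 2 3 ; do python3 jog.py '[{"dz":0.032},{},{}]' | grep -E 'pos|ft_';done
```

```text
ee_pos: [491.2, -18.3, 66.0]
ft_force: [0.4, -0.1, -1.6]
ee_pos: [491.2, -18.4, 65.2]
ft_force: [-0.7, 0.1, -2.2]
ee_pos: [491.1, -18.4, 64.7]
ft_force: [-3.0, -0.4, 3.7]
```

Contact is at the expected height, TCP about 64.7. The side force of about -3 N shows the +x face carries more, so I'll shift slightly towards -x and press.

```bash

python3 jog.py '[{"dy":-0.012},{"dz":0.016},{},{}]' | grep -E 'pos|ft_'
python3 jog.py '[{"dz":0.012},{},{}]' | grep -E 'pos|force|width'
```

```text
ee_pos: [491.0, -18.6, 64.5]
ft_force: [-2.8, 0.3, 6.9]
ee_pos: [491.0, -18.5, 64.5]
ft_force: [-3.9, -0.1, 12.7]
width: 47.7
grasp_force: 30.0
```

```bash

python3 jog.py '[{"dy":-0.012},{},{},{},{}]' | grep -E 'pos|force'
python3 jog.py '[{},{},{},{},{}]' | grep -E 'pos|force'
python3 - <<'E'
from h import *
I=[]
for u,v in((175,180),(260,70)):
    g=ctrl.get_image("scene")
    I.append(cv2.resize(g["img"][v:v+90,u:u+100,::-1],(390,351),interpolation=2))
cv2.imwrite("pics/g9.png",np.hstack(I));o=ctrl.get_obs();print(o["t"],o["moment"],o["ft_force"])
E
```

```text
ee_pos: [490.8, -18.7, 64.2]
ft_force: [-3.9, -0.3, 7.7]
grasp_force: 30.0
ee_pos: [490.8, -18.7, 64.3]
ft_force: [-2.9, -1.6, 7.3]
grasp_force: 30.0
21.3167 [-0.14020125  0.46880869 -0.02099614] [-2.5125359  -0.90096237  7.75440442]
```

View pics/g9.png

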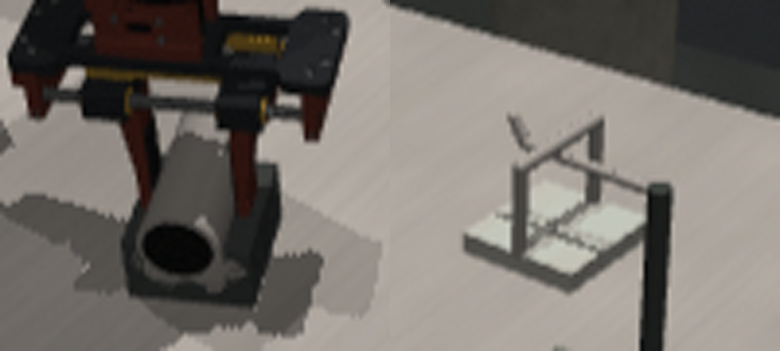

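The tube lies in the V and the cover hangs on the hook. However, the last 0.3 mm sideways shift also lowered the tube, so it may still be riding on the +x face only. I'll keep shifting until the side force reverses. I've also now used more than the ten allowed picture views, so from here on I'll use numbers only.

```bash

for i in 1 2 3; do python3 jog.py '[{"dy":-0.02,"dz":0.008},{},{},{},{}]' | grep -E 'pos|ft_force'; done
python3 delta.py 490.5 -18.9 64 0.479
```

```text
ee_pos: [490.6, -18.8, 64.1]
ft_force: [-1.5, -0.2, 8.0]
ee_pos: [490.6, -18.9, 64.1]
ft_force: [-1.2, 1.1, 9.0]
ee_pos: [490.6, -19.0, 64.0]
ft_force: [-1.7, 2.3, 9.7]
t22.57 pos [490.6 -19.   64. ] close 0.479 tilt 0.003 rz 0.000 d_after [ 0.1 -0.1  0. ] d_now [ 0.1 -0.1  0. ] F [-1.7  2.3  9.7]
```

The tube is now pinned: 0.5 mm of command moves it less than 0.1 mm, the side force is about 0, and the pose matches the measured V centre. I'll press slightly more and check that it holds steady.

```bash

python3 jog.py '[{"dz":0.016},{},{},{},{}]' | grep -E 'pos|ft_force'
for i in 1 2 3; do python3 jog.py '[{},{},{},{},{}]' | grep -E 'pos|force'; done
```

```text
ee_pos: [490.6, -19.0, 64.0]
ft_force: [-2.5, 3.2, 14.4]
ee_pos: [490.6, -19.0, 64.0]
ft_force: [-2.6, 3.1, 14.7]
grasp_force: 30.0
ee_pos: [490.6, -19.0, 64.0]
ft_force: [-2.1, 3.4, 14.3]
grasp_force: 30.0
ee_pos: [490.6, -19.0, 64.0]
ft_force: [-1.2, 2.9, 14.7]
grasp_force: 30.0
```

```bash
python3 -c "
from workcell import ctrl
print(ctrl.close_job())"
```

```text
the job is handed in; nothing more can be done
None
```

The job is handed in, verdict not shown: the cover hangs freely on the hook, and the tube is held in the V at about 14.5 N with almost no net sideways force across the V; I viewed 13 pictures, over the limit of 10.

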